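# Step the field probe round by one index hole

### The arm

A 6-joint arm with a two-finger parallel gripper is mounted at the origin on the work surface. World frame = base frame: x ahead of the robot, y to its left, z up, the work surface at z = 0. Lengths are in m, angles in degrees, forces in N, time in s.
With the tool pointing down it reaches from about 0.35 to 0.875 m from the base axis. Payload 4.2 kg.
Tool frame: the origin (TCP) lies on the front face of the gripper's body, between the roots of the fingers; the fingertips stand 70 mm ahead of it and the grasp point (between the pads) lies 51 mm ahead of it; z points along the fingers, y is the line along which they close (so a half turn about z gives the same grasp; the last joint's range is limited). The gripper opens to 87 mm and grips with 3 to 60 N. Pads are 19 mm wide; open, the fingers measure 117 mm over their backs; the gripper's body (75 mm by 190 mm) begins 51 mm behind the grasp point.
Start: joints at [-48.782, 22.042, 0.453, 0, -68.411, -14.817], TCP at [0.278, -0.56, 0.292] pointing down, gripper open.
Joint ranges: [-179.83, 179.83], [-69.29, 118.12], [-61.27, 80.66], [-181.25, 117.63], [-171.15, -9.14], [-177.46, 177.46]. Speed limits (degrees/s): [159.86, 159.86, 180, 180, 180, 180].

### API

Orientations are given as a 3x3 rotation matrix whose columns are the frame's x, y, z axes.
In Python, from station import r gives the robot as it stands.
- The arm moves only by the shell command python3 -m pendant 'ROWS' [OPENING]. ROWS is JSON, a list of rows, each a list of 2 entries, a list of its own where there are three numbers: the shift along the tool's x, y, z in mm, then the turn, a rotation vector about the tool's x, y, z in rad. A call has 1 to 10 rows; each row is the pose to reach, as a shift and turn from the pose commanded when the call began, along the tool's axes at that moment; what a row does not reach only later rows make up. A row lasts 1/10 s, in which the tool goes at most 50 mm and 8.59 degrees, less where a joint would pass 70% of its speed; a pose out of reach is approached as far as the arm can. A call with a gripper value outside its range is refused whole. OPENING is the opening, from 0 (shut) to 1 (fully open), set as the call begins (- or left out, the last holds). The fingers move at their own pace and stop on an object; the grip force is fixed at half the most. Time passes only in rows, so rows that repeat a pose let the fingers close. It gives the time, the measured TCP pose, the force, the opening and the grip force at its end, in the units of the state.
- r.sense(): the state, without advancing time (a new reading comes with each control period).
- r.capture(name): name is "side" or "top"; returns a dict with "frame" (480x640x3 uint8, red, green, blue), "vertical_fov" (degrees; the focal length in pixels is half the picture's height over the tangent of half this angle, whatever the lens; pixels are square), "cx", "cy" (the principal point, pixels), "rvec" (rotation vector, rad) and "tvec" (3), from world to camera coordinates, as OpenCV has them. Camera axes: x right, y down, z forward; pixel columns grow to the right and rows downward; lengths in m; the calibration is good to about 2 mm. A picture is of the moment at which its call begins. There is no depth.
- r.finish_job(): hands the job in; it is judged then, once.
The state is a dict: "time_s": time; "joints": joint angles; "joint_velocities": joint speeds; "effort": joint torques, N m; "tcp_pos": TCP position; "ee_rot": TCP orientation; "wrist_force": force on the tool from outside, world axes, zero at the start; "moment": the same for the moment, N m; "gripper_width": opening from 0.0 (shut) to 1.0 (fully open); "gripper_force": force on a finger pad.
Only numpy, scipy, OpenCV 4.12 (cv2) and the standard library are available. Lean on these libraries where they do the work, as an engineer would, in place of code of your own. Each camera call takes 0.05 s, during which the arm holds its last target. There are 200 camera calls.

### The job

The orange field probe has to come one index hole closer to the upright metal plane: hook a fingertip under the red pull ring, lift the spring index pin out of its hole, swing the arm over by the ring, and let go so that the pin drops fully home in the next hole. Go gently: do not pinch the ring, and do not force the pin against its stop or the side of a hole. Leave the device on the pedestal and the loose things on the table where they are.

Things in the scene. Friction and masses are not known exactly. Their poses are not given: they have to be found in the camera images.
- stand: Fixed probe positioner. Origin on its vertical pivot at table height; x points from pivot to probe end of the arm (at joint 0), -x to the pull-ring end, facing the robot; z up. Grey index plate (top 60 mm high) reaches 170 mm from the pivot, 42 deg either side of -x, with five 12 mm holes 140 mm from the pivot, every 15 deg from -30 to 30. White pedestal on the pivot, 130 mm wide, top 126 mm high.
- swing_arm (a joint): Angle of the black arm (top 76 mm high, orange probe ball at its far end 155 mm from the pivot) about the pivot, rad; starts at 0, the middle hole. Positive is anticlockwise from above: probe end to the stand's +y, ring end to its -y. Holes at 0, +-0.2618, +-0.5236, play +-0.007. With the pin out it turns stiffly (about 2 N at the ring) and stays where left; with the pin in a hole it is locked.
- index_pin (a joint): Lift of the spring index pin, m: 0 = fully home in a hole, 0.010 = tip level with the plate's top, 0.024 = upper stop. The spring pushes down with 8 N at 0, 11 N at 0.015, so 8 to 13 N at the ring lift it; over 36 N there is rough. 10 mm pin, round end. Let down between holes it rides on the plate at 0.010 and drops in when it comes over a hole.
- ring_eye (a point): Centre of the opening of the red pull ring, upright on the pin, 140 mm from the pivot, 152 mm above the table with the pin home; moves with pin and arm. Axes as the stand's, turned with the arm: the ring lies in y-z, one looks through it along x. Opening 56 mm wide (y), 46 mm high with rounded corners; bar 7 mm thick; underside of the top bar 23 mm above this point.
- plane_edge (a point): Middle of the upright near edge (the edge towards the robot) of the metal plane, 110 mm above the table. The plane is a bare aluminium sheet 300 mm long, 3 mm thick, its top 220 mm high, in a pine foot 340 x 87 x 40 mm; fixed. It runs away from this point along this point's x, beside the stand: some 0.3 m to its +y or to its -y side, it varies. Blue pyramid absorber stands on the other side.
- device: White radio device 85 x 105 x 26 mm with two black stub antennas 69 mm high, loose on the pedestal. Origin at the centre of its underside.
- multimeter: Yellow hand multimeter lying flat, 150 x 74 x 34 mm, loose. Origin at the centre of its underside.
- tape_roll: Roll of copper tape lying flat, 96 mm across, 25 mm high, loose. Origin at the centre of its underside.
- screwdriver: Screwdriver, 190 mm long, lying loose along its x. Origin near its middle, on the table.
- attenuator: Brass attenuator standing upright, 38 mm across, 62 mm high, loose. Origin at the centre of its underside.
- parts_tray: Green tray 120 x 85 x 32 mm, loose. Origin at the centre of its underside.

How it is judged:
By the outcome, as a careful person would: the job done as asked, in the order asked, and still so for the second after the job is handed in, with the robot touching nothing.
It also fails if it takes over 42 s, if anything falls off the work surface, if the arm or the gripper's body presses on something with over 40 N, if the wrist force passes 120 N, or if a joint passes its speed limit or range.

## Working session

There is one attempt and no reset: what is moved stays moved. The work goes in short steps, Python scripts to look and compute and a shell command to move; the robot and the scene stay as the last step left them, time stands still between calls to the robot, and variables do not carry over. Pictures are saved under pics/ and viewed, at most 10 in all, crops included, and the job is handed in when it is done.

```bash
mkdir -p pics; ls; python3 - <<'E'
from station import r
import cv2,json
for n in("top","side"):
    c=r.capture(n); cv2.imwrite(f"pics/{n}0.png",c["frame"][:,:,::-1])
    print(n,{k:(v.tolist() if hasattr(v,'tolist') else v) for k,v in c.items() if k!="frame"})
print(r.sense())
E
```

```text
pics
top {'vertical_fov': 49.08473182670421, 'cx': 322.78521363443343, 'cy': 240.141119388863, 'rvec': [2.1446982657333606, -2.1535332622628176, 0.166467778805087], 'tvec': [0.016578010493359906, 0.6066970484421885, 1.1701121802051153]}
side {'vertical_fov': 43.456862749187174, 'cx': 319.75046497780556, 'cy': 234.70299229656172, 'rvec': [0.8726064385590138, -2.414361832509441, 1.1710638018664088], 'tvec': [0.47668267894042704, 0.3337423287368097, 1.042141092185961]}
{'time_s': 0.1, 'joints': array([-4.87831713e+01,  2.20869774e+01,  3.87372790e-01, -2.55489618e-02,
       -6.84107455e+01, -1.48161871e+01]), 'joint_velocities': array([-0.08135447, -0.0131383 ,  0.21881561,  0.06824472,  0.00759517,
        0.10980124]), 'effort': array([-4.75884135e-04, -3.91689706e+01,  1.87934715e+01,  4.23186108e+00,
        1.34655353e-02, -6.29102897e-05]), 'tcp_pos': array([ 0.27774336, -0.55944829,  0.29126009]), 'ee_rot': array([[-8.95779857e-01, -4.44496942e-01, -9.57125471e-04],
       [-4.44497963e-01,  8.95778207e-01,  1.72193500e-03],
       [ 9.19772979e-05,  1.96791501e-03, -9.99998059e-01]]), 'wrist_force': array([0.00139072, 0.7497135 , 0.32678159]), 'moment': array([ 0.02280455,  0.04355964, -0.07176845]), 'gripper_force': 0.0, 'gripper_width': 1.0017736440414473}
```

View pics/top0.png

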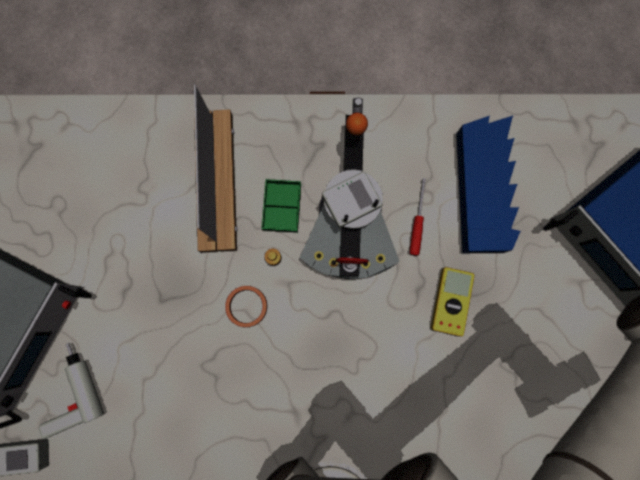

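View pics/side0.png

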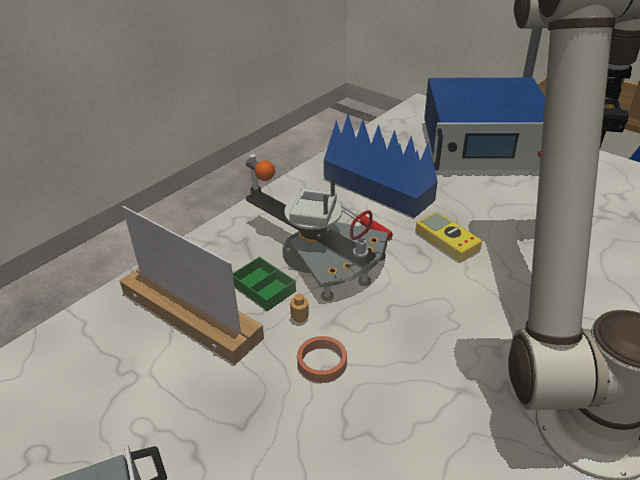

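The plane (top view about (205,175)) is on the left, +y, of the stand. The probe ball is at (357,124) and the red ring at (350,261), so the arm has to turn positive and the ring end moves to −y. I'll enlarge the stand area to measure it.

```bash
python3 - <<'E'
import cv2,numpy as np
t=cv2.imread("pics/top0.png");s=cv2.imread("pics/side0.png")
a=cv2.resize(t[90:290,290:410],None,fx=3,fy=3,interpolation=cv2.INTER_CUBIC)
b=cv2.resize(s[190:310,270:410],None,fx=3,fy=3,interpolation=cv2.INTER_CUBIC)
o=np.zeros((600,800,3),np.uint8);o[:600,:360]=a;o[:360,370:790]=b
cv2.imwrite("pics/z0.png",o)
E
cat > h.py <<'E'
import numpy as np,cv2
from station import r
def cam(n):
    c=r.capture(n);R=cv2.Rodrigues(np.array(c["rvec"]))[0];t=np.array(c["tvec"])
    f=240/np.tan(np.radians(c["vertical_fov"])/2)
    return dict(R=R,t=t,K=np.array([[f,0,c["cx"]],[0,f,c["cy"]],[0,0,1]]),im=c["frame"])
def ray(c,u,v):
    return -c["R"].T@c["t"], c["R"].T@np.linalg.inv(c["K"])@[u,v,1]
def atz(c,u,v,z):
    o,d=ray(c,u,v);return o+d*(z-o[2])/d[2]
def proj(c,p):
    q=c["K"]@(c["R"]@np.array(p)+c["t"]);return q[:2]/q[2]
def tri(c1,p1,c2,p2):
    P=[c["K"]@np.c_[c["R"],c["t"]] for c in(c1,c2)]
    X=cv2.triangulatePoints(P[0],P[1],np.array(p1,float).reshape(2,1),np.array(p2,float).reshape(2,1));return X[:3,0]/X[3,0]
E
```

```text
(no output)
```

View pics/z0.png

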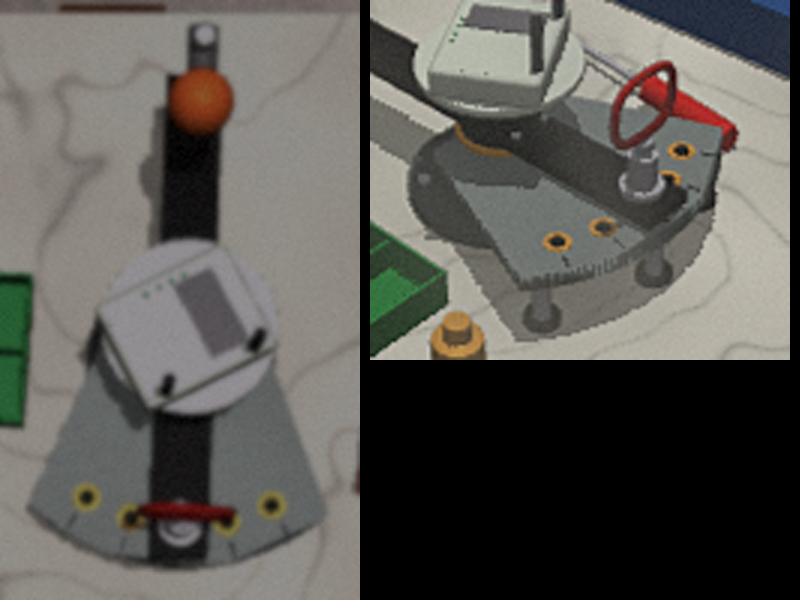

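The crop shows four holes: in the top crop at (87,497), (130,519), (228,521), (271,505), and in the side crop at (557,241), (602,227), (670,178), (682,150). The ring is in the side crop around (643,104). I'll fit the stand pose to these.

```bash
python3 - <<'E'
from h import *
from scipy.optimize import least_squares
T=cam("top");S=cam("side")
th=np.array([[87,497],[130,519],[228,521],[271,505]])/3+[290,90]
sh=(np.array([[557,241],[602,227],[670,178],[682,150]])-[370,0])/3+[270,190]
w=np.radians([30,15,-15,-30])  # +y side first; hole at angle from -x
def holes(p):
    x,y,a=p; d=np.pi-w+a
    return np.c_[x+.14*np.cos(d),y+.14*np.sin(d),np.full(4,.06)]
for nm,cs in(("top",[(T,th)]),("side",[(S,sh)]),("both",[(T,th),(S,sh)])):
    f=lambda p:np.concatenate([proj(c,q)-m for c,ms in cs for q,m in zip(holes(p),ms)])
    s=least_squares(f,[.6,0,0]);print(nm,s.x.round(4),np.degrees(s.x[2]).round(2),s.fun.round(1))
x,y,a=s.x
R=np.array([[np.cos(a),-np.sin(a)],[np.sin(a),np.cos(a)]])
pt=lambda dx,dy,z:np.r_[np.array([x,y])+R@[dx,dy],z]
for nm,q in(("eye",pt(-.14,0,.152)),("topbar",pt(-.14,0,.1785)),("ringL",pt(-.14,.0315,.152)),("ringR",pt(-.14,-.0315,.152)),("probe ax",pt(.155,0,.17))):
    a_=proj(T,q);b_=proj(S,q)
    print(nm,q.round(4),"top",a_.round(1),((a_-[290,90])*3).round(0),"side",((b_-[270,190])*3+[370,0]).round(0))
print("ring tri",tri(T,[290+187/3,90+510/3],S,[270+(660-370)/3,190+64/3]).round(4))
E
```

```text
top [ 0.6864 -0.052  -0.042 ] -2.41 [-0.   0.3  0.3 -0.4 -0.5  0.2  0.2 -0.1]
side [ 0.6879 -0.0571 -0.0594] -3.4 [ 0.  -0.2  0.4 -0.3 -0.7  0.4  0.2  0.1]
both [ 0.6868 -0.0539 -0.05  ] -2.86 [ 0.4 -0.2  0.7 -0.7 -0.1  0.1  0.7  0.   0.1  0.7  0.4  0.5 -0.9  0.9
 -0.2  0.6]
eye [ 0.547 -0.047  0.152] top [352.5 260.8] [187. 512.] side [644. 106.]
topbar [ 0.547  -0.047   0.1785] top [353.3 259.4] [190. 508.] side [645.  76.]
ringL [ 0.5486 -0.0155  0.152 ] top [337.5 260.1] [142. 510.] side [614. 127.]
ringR [ 0.5454 -0.0784  0.152 ] top [367.5 261.5] [233. 514.] side [672.  86.]
probe ax [ 0.8416 -0.0617  0.17  ] top [358.1 122.9] [204.  99.] side [355. -63.]
ring tri [ 0.5396 -0.0471  0.192 ]
```

```bash
python3 -m pendant '[[[-100,100,-100],[0,0,0]],[[-223,224,-120],[0.45,0.22,0]],[[-223,224,-120],[0.45,0.22,0]],[[-223,224,-120],[0.45,0.22,0]],[[-223,224,-120],[0.45,0.22,0]],[[-223,224,-120],[0.45,0.22,0]],[[-223,224,-120],[0.45,0.22,0]],[[-223,224,-120],[0.45,0.22,0]]]' 0
cat >> h.py <<'E'
import json
def log():
    s=r.sense();open("log.jsonl","a").write(json.dumps([s["joints"].tolist(),s["tcp_pos"].tolist(),s["ee_rot"].tolist()])+"\n")
    print(s["time_s"],s["joints"].round(2),s["tcp_pos"].round(4),"\n",s["ee_rot"].round(3),s["wrist_force"].round(2),s["gripper_width"])
E
python3 -c "from h import *;log()"
```

```text
time_s: 1.0
tcp_pos: [0.3804, -0.2565, 0.4148]
ee_rot: [[-0.894, -0.448, 0.012], [-0.398, 0.781, -0.481], [0.207, -0.435, -0.877]]
wrist_force: [-0.2, -0.9, 0.1]
gripper_width: 0.356
gripper_force: 0.0
1.0 [ -0.94  -3.83 -28.71  31.43 -67.26 -75.23] [ 0.3804 -0.2565  0.4148] 
 [[-0.894 -0.448  0.012]
 [-0.398  0.781 -0.481]
 [ 0.207 -0.435 -0.877]] [-0.23 -0.92  0.07] 0.3563759490437711
```

```bash
python3 -m pendant '[[[0,0,0],[-1.34,-0.67,0.02]],[[0,0,0],[-1.34,-0.67,0.02]],[[0,0,0],[-1.34,-0.67,0.02]],[[0,0,0],[-1.34,-0.67,0.02]],[[0,0,0],[-1.34,-0.67,0.02]],[[0,0,0],[-1.34,-0.67,0.02]],[[0,0,0],[-1.34,-0.67,0.02]],[[0,0,0],[-1.34,-0.67,0.02]],[[0,0,0],[-1.34,-0.67,0.02]],[[0,0,0],[-1.34,-0.67,0.02]]]' 0
python3 -c "from h import *;log()"
```

```text
time_s: 2.0
tcp_pos: [0.3779, -0.2612, 0.4121]
ee_rot: [[-0.899, -0.437, 0.018], [-0.221, 0.49, 0.843], [-0.378, 0.754, -0.537]]
wrist_force: [-0.3, -0.2, -0.3]
gripper_width: 0.011
gripper_force: 0.0
2.0 [ -40.6    18.03   12.58  -48.06 -118.77  -34.81] [ 0.3779 -0.2612  0.4121] 
 [[-0.899 -0.437  0.018]
 [-0.221  0.49   0.843]
 [-0.378  0.754 -0.537]] [-0.26 -0.19 -0.26] 0.011119366259097025
```

```bash
python3 - <<'E'
import json,numpy as np
from scipy.spatial.transform import Rotation as Ro
from scipy.optimize import least_squares
D=[[[-48.783,22.087,.387,-.0255,-68.4107,-14.816],[0.27774336,-0.55944829,0.29126009],[[-8.95779857e-01,-4.44496942e-01,-9.57e-04],[-4.44497963e-01,8.95778207e-01,1.72e-03],[9.2e-05,1.968e-03,-1]]]]+[json.loads(l) for l in open("log.jsonl")]
E=lambda a,v:Ro.from_euler(a,v,degrees=True)
best=None
for s4 in(1,-1):
  for s6 in(1,-1):
    Cs=[]
    for j,p,R in D:
        W=E('z',j[0])*E('y',j[1]-j[2])*E('x',s4*j[3])*E('y',-j[4])*E('x',s6*j[5]); Cs.append(W.inv()*Ro.from_matrix(R))
    m=Ro.concatenate(Cs).mean(); e=max((m.inv()*c).magnitude() for c in Cs)
    print(s4,s6,np.degrees(e),m.as_matrix().round(3).tolist())
    if best is None or e<best[0]: best=(e,s4,s6,m)
# positions: linear in params [a1,d,h | L1 along z of upper | a2 (z of fore), L2 (x of fore) | tool t]
_,s4,s6,C=best
A=[];b=[]
for j,p,R in D:
    B=E('z',j[0]).as_matrix();U=B@E('y',j[1]).as_matrix();F=B@E('y',j[1]-j[2]).as_matrix()
    A.append(np.c_[B[:,0],B[:,1],[0,0,1],U[:,2],F[:,2],F[:,0],np.array(R)[:,2]]);b.append(p)
A=np.vstack(A);b=np.hstack(b);x,res,rk,sv=np.linalg.lstsq(A,b,rcond=None)
print(x.round(4),sv.round(3),(A@x-b).round(4))
E
```

```text
1 1 100.13747672638998 [[0.185, -0.084, 0.979], [-0.643, 0.743, 0.185], [-0.743, -0.664, 0.084]]
1 -1 79.24159318478895 [[0.237, 0.154, 0.959], [-0.888, -0.367, 0.278], [0.395, -0.917, 0.049]]
-1 1 70.68459840757505 [[0.0, 0.0, 1.0], [-0.178, 0.984, -0.0], [-0.984, -0.178, 0.0]]
-1 -1 0.0003621629484966554 [[0.0, 0.0, 1.0], [-1.0, 0.0, 0.0], [-0.0, -1.0, 0.0]]
[ 0.5882 -0.1364  0.1904  0.5143 -0.1379 -0.1322  0.2727] [3.323 2.443 1.735 0.905 0.351 0.175 0.105] [ 0.0199  0.0129  0.0238 -0.0037 -0.0173 -0.0198 -0.004  -0.0047 -0.0039]
```

```bash
cat >> h.py <<'E'
from scipy.spatial.transform import Rotation as Ro
def tgt(p,z,y):
    z=np.array(z,float);z/=np.linalg.norm(z);y=np.array(y,float);y-=z*(y@z);y/=np.linalg.norm(y)
    G=np.c_[np.cross(y,z),y,z];s=r.sense();R=s["ee_rot"]
    sh=R.T@(np.array(p)-s["tcp_pos"])*1000;rv=Ro.from_matrix(R.T@G).as_rotvec()
    print("shift",sh.round(1),"turn",rv.round(3),"rows",max(np.linalg.norm(sh)/50,np.linalg.norm(rv)/.15).round(1))
E
python3 -c "
from h import *
for s in(1,-1): tgt([.36,-.2,.38],[.6,.8,0],[-.8*s,.6*s,0])"
```

```text
shift [14.7 13.6 68.5] turn [ 0.234 -0.811 -0.867] rows 8.1
shift [14.7 13.6 68.5] turn [-0.961 -0.277  2.074] rows 15.3
```

```bash
python3 -m pendant '[[[15,14,68],[0.234,-0.811,-0.867]],[[15,14,68],[0.234,-0.811,-0.867]],[[15,14,68],[0.234,-0.811,-0.867]],[[15,14,68],[0.234,-0.811,-0.867]],[[15,14,68],[0.234,-0.811,-0.867]],[[15,14,68],[0.234,-0.811,-0.867]],[[15,14,68],[0.234,-0.811,-0.867]],[[15,14,68],[0.234,-0.811,-0.867]],[[15,14,68],[0.234,-0.811,-0.867]]]' 0
cat > fit.py <<'E'
import json,numpy as np
from scipy.spatial.transform import Rotation as Ro
D=[[[-48.783,22.087,.387,-.0255,-68.4107,-14.816],[0.27774336,-0.55944829,0.29126009],[[-8.95779857e-01,-4.44496942e-01,-9.57e-04],[-4.44497963e-01,8.95778207e-01,1.72e-03],[9.2e-05,1.968e-03,-1]]]]+[json.loads(l) for l in open("log.jsonl")]
E=lambda a,v:Ro.from_euler(a,v,degrees=True)
C=Ro.from_matrix([[0,0,1],[-1,0,0],[0,-1,0]])
N="a1 d h L1 U2x a2 L2 Gy Gz Hz tx ty tz".split()
def cols(j):
    B=E('z',j[0]);U=B*E('y',j[1]);F=B*E('y',j[1]-j[2]);G=F*E('x',-j[3]);H=G*E('y',-j[4]);T=H*E('x',-j[5])*C
    B,U,F,G,H,t=[q.as_matrix() for q in(B,U,F,G,H,T)]
    return np.c_[B[:,0],B[:,1],[0,0,1],U[:,2],U[:,0],F[:,2],F[:,0],G[:,1],G[:,2],H[:,2],t],T
def solve(use):
    i=[N.index(u) for u in use.split()]
    A=np.vstack([cols(d[0])[0][:,i] for d in D]);b=np.hstack([d[1] for d in D])
    x=np.linalg.lstsq(A,b,rcond=None)[0];print(dict(zip(use.split(),x.round(4))),np.abs(A@x-b).max().round(5));return i,x
E
python3 - <<'E'
from h import *
log()
from fit import *
for u in("a1 d h L1 a2 L2 tz","a1 h L1 a2 L2 Gz tz","a1 h L1 a2 L2 Gy tz","h L1 a2 L2 tx ty tz","h L1 L2 Gy Gz Hz tz","d h L1 L2 a2 Gy Gz tz","a1 d h L1 a2 L2 Gy Gz tz"): solve(u)
E
```

```text
time_s: 2.9
tcp_pos: [0.3586, -0.2001, 0.3784]
ee_rot: [[-0.003, -0.799, 0.602], [-0.001, 0.602, 0.799], [-1.0, 0.002, -0.002]]
wrist_force: [0.3, -0.3, -0.3]
gripper_width: 0.006
gripper_force: 0.0
2.9 [ -57.51   14.09  -12.46  -80.38 -108.2    28.  ] [ 0.3586 -0.2001  0.3784] 
 [[-0.003 -0.799  0.602]
 [-0.001  0.602  0.799]
 [-1.     0.002 -0.002]] [ 0.34 -0.3  -0.32] 0.005623701005955808
{'a1': np.float64(0.245), 'd': np.float64(-0.1066), 'h': np.float64(0.2838), 'L1': np.float64(0.4436), 'a2': np.float64(-0.1303), 'L2': np.float64(0.2203), 'tz': np.float64(0.2338)} 0.11995
{'a1': np.float64(0.2613), 'h': np.float64(0.2575), 'L1': np.float64(0.4558), 'a2': np.float64(-0.1625), 'L2': np.float64(0.1978), 'Gz': np.float64(0.059), 'tz': np.float64(0.234)} 0.1687
{'a1': np.float64(-0.0), 'h': np.float64(0.1606), 'L1': np.float64(0.5649), 'a2': np.float64(0.0), 'L2': np.float64(0.4218), 'Gy': np.float64(-0.1598), 'tz': np.float64(0.2368)} 0.0
{'h': np.float64(0.9523), 'L1': np.float64(0.0655), 'a2': np.float64(-0.302), 'L2': np.float64(0.5746), 'tx': np.float64(0.1073), 'ty': np.float64(-0.1241), 'tz': np.float64(0.2102)} 0.07873
{'h': np.float64(0.1606), 'L1': np.float64(0.5649), 'L2': np.float64(0.4218), 'Gy': np.float64(-0.1598), 'Gz': np.float64(0.0), 'Hz': np.float64(0.0), 'tz': np.float64(0.2368)} 0.0
{'d': np.float64(0.0), 'h': np.float64(0.1606), 'L1': np.float64(0.5649), 'L2': np.float64(0.4218), 'a2': np.float64(0.0), 'Gy': np.float64(-0.1598), 'Gz': np.float64(0.0), 'tz': np.float64(0.2368)} 0.0
{'a1': np.float64(-0.0), 'd': np.float64(0.0), 'h': np.float64(0.1606), 'L1': np.float64(0.5649), 'a2': np.float64(0.0), 'L2': np.float64(0.4218), 'Gy': np.float64(-0.1598), 'Gz': np.float64(0.0), 'tz': np.float64(0.2368)} 0.0
```

```bash
cat >> fit.py <<'E'
from scipy.optimize import least_squares
P=np.zeros(13);P[[2,3,6,7,12]]=.1606,.5649,.4218,-.1598,.2368
lo=np.array([-179.83,-69.29,-61.27,-181.25,-171.15,-177.46]);hi=np.array([179.83,118.12,80.66,117.63,-9.14,177.46])
def fk(j):
    c,T=cols(j);return c@P,T
def ik(p,R,q0):
    Rt=Ro.from_matrix(R)
    def f(q):
        x,T=fk(q);return np.r_[(x-p)*3,(T*Rt.inv()).as_rotvec()]
    s=least_squares(f,np.clip(q0,lo+.1,hi-.1),bounds=(lo,hi),x_scale=50.);return s.x,np.abs(s.fun).max()
piv=np.array([.6868,-.0539]);yaw=-.050
def pose(back,up,ang=0,side=0,s=1):
    "back: TCP behind ring plane, up: height of TCP axis, ang: arm joint, side: to stand +y"
    a=yaw+ang;z=np.array([np.cos(a),np.sin(a),0]);y=np.array([-np.sin(a),np.cos(a),0])*s
    p=np.r_[piv,up]-(.14+back)*z+side*y*s
    return p,np.c_[np.cross(y,z),y,z]
E
python3 - <<'E'
from fit import *
rng=np.random.default_rng(0)
for s in(1,-1):
  p,R=pose(.052,.155,0,0,s);sol=[]
  for k in range(60):
    q,e=ik(p,R,rng.uniform(lo,hi))
    if e<1e-4 and not any(np.abs(q-o).max()<1 for o in sol): sol.append(q)
  for q in sol:
    out=[]
    for a in((.15,.25,0),(.052,.18,.2618)):
        q2,e2=ik(*pose(*a,0,s),q);out+=[q2.round(0).tolist(),round(e2,5)]
    U=E('z',q[0])*E('y',q[1]);el=U.apply([0,0,.5649])+[0,0,.1606];F=E('z',q[0])*E('y',q[1]-q[2]);w=el+F.apply([.4218,0,0]);w2=w+(F*E('x',-q[3])).apply([0,-.1598,0])
    print(s,q.round(1),"elb",el.round(2),"wr",w.round(2),w2.round(2),out)
E
```

```text
1 [ -37.2   47.5  -56.4 -144.8 -101.5   98. ] elb [ 0.33 -0.25  0.54] wr [ 0.25 -0.19  0.13] [ 0.26 -0.03  0.15] [[-51.0, 18.0, -61.0, -130.0, -82.0, 82.0], np.float64(0.02041), [-45.0, 35.0, -41.0, -122.0, -83.0, 79.0], np.float64(0.0)]
-1 [ -37.2   47.5  -56.4 -144.8 -101.5  -82. ] elb [ 0.33 -0.25  0.54] wr [ 0.25 -0.19  0.13] [ 0.26 -0.03  0.15] [[-51.0, 18.0, -61.0, -130.0, -82.0, -98.0], np.float64(0.02041), [-45.0, 35.0, -41.0, -122.0, -83.0, -101.0], np.float64(0.0)]
```

```bash
python3 - <<'E'
from fit import *
q0=np.array([-37.2,47.5,-56.4,-144.8,-101.5,98])
def pp(back,up,ang,off,pit):
    a=yaw+ang+off;c=np.r_[piv-.14*np.array([np.cos(yaw+ang),np.sin(yaw+ang)]),up]
    z=np.array([np.cos(a)*np.cos(pit),np.sin(a)*np.cos(pit),np.sin(pit)]);y=np.array([-np.sin(a),np.cos(a),0])
    return c-back*z,np.c_[np.cross(y,z),y,z]
for off in(-20,-10,0,10,20,30):
  for pit in(-10,0,10):
    o=[]
    for a in((.052,.155,0),(.075,.155,0),(.09,.155,0),(.09,.175,0),(.052,.175,0),(.052,.175,.2618),(.09,.155,.2618)):
        q,e=ik(*pp(*a,np.radians(off),np.radians(pit)),q0);o.append((round(q[2],1),round(q[4])) if e<1e-4 else 'X')
    print(off,pit,o)
E
```

```text
-20 -10 ['X', 'X', 'X', 'X', 'X', (np.float64(-54.7), -75), (np.float64(-60.1), -84)]
-20 0 ['X', 'X', 'X', 'X', 'X', (np.float64(-56.6), -98), (np.float64(-60.8), -109)]
-20 10 ['X', 'X', 'X', 'X', 'X', (np.float64(-54.8), -115), (np.float64(-56.9), -125)]
-10 -10 ['X', 'X', 'X', 'X', 'X', (np.float64(-47.0), -69), (np.float64(-51.2), -75)]
-10 0 ['X', 'X', 'X', 'X', 'X', (np.float64(-49.2), -89), (np.float64(-52.7), -96)]
-10 10 [(np.float64(-60.1), -129), 'X', 'X', 'X', (np.float64(-61.0), -126), (np.float64(-48.2), -105), (np.float64(-50.2), -112)]
0 -10 [(np.float64(-55.6), -80), (np.float64(-58.2), -82), (np.float64(-59.9), -84), (np.float64(-58.7), -78), (np.float64(-54.7), -75), (np.float64(-39.3), -67), (np.float64(-42.6), -71)]
0 0 [(np.float64(-56.4), -101), (np.float64(-59.0), -106), (np.float64(-60.7), -109), (np.float64(-60.9), -104), (np.float64(-56.5), -97), (np.float64(-41.6), -83), (np.float64(-44.3), -88)]
0 10 [(np.float64(-53.8), -118), (np.float64(-55.6), -122), (np.float64(-56.7), -125), (np.float64(-57.8), -122), (np.float64(-54.7), -115), (np.float64(-41.2), 
[... 1042 characters left out ...]
, (np.float64(-42.6), -102), (np.float64(-43.2), -101), (np.float64(-41.0), -98), (np.float64(-27.0), -95), (np.float64(-27.6), -97)]
30 -10 [(np.float64(-32.8), -70), (np.float64(-33.8), -71), (np.float64(-34.5), -72), (np.float64(-33.9), -71), (np.float64(-32.2), -69), (np.float64(-19.4), -77), (np.float64(-20.2), -79)]
30 0 [(np.float64(-34.0), -84), (np.float64(-35.1), -85), (np.float64(-35.7), -85), (np.float64(-35.6), -84), (np.float64(-33.9), -82), (np.float64(-20.1), -86), (np.float64(-20.6), -89)]
30 10 [(np.float64(-33.5), -96), (np.float64(-34.4), -97), (np.float64(-34.9), -98), (np.float64(-35.4), -97), (np.float64(-33.9), -95), (np.float64(-20.1), -96), (np.float64(-20.1), -98)]
```

```bash
cat >> fit.py <<'E'
A15=yaw+.2618;zt=np.array([np.cos(A15),np.sin(A15),0]);yt=np.array([-np.sin(A15),np.cos(A15),0])
eye=np.array([.547,-.0470])
def pt(back,up,e=eye): return np.r_[e-back*zt[:2],up]
E
python3 - <<'E'
from h import *; from fit import *
s=r.sense();q=s["joints"];R0=Ro.from_matrix(s["ee_rot"]);R1=Ro.from_matrix(np.c_[np.cross(yt,zt),yt,zt])
dv=(R0.inv()*R1).as_rotvec()
w=[s["tcp_pos"],[.42,-.1,.30],pt(.095,.155),pt(.052,.155)]
for k in range(3):
  for f in(.25,.5,.75,1):
    p=np.array(w[k])*(1-f)+np.array(w[k+1])*f;R=R0*Ro.from_rotvec(dv*(f if k==0 else 1))
    q,e=ik(p,R.as_matrix(),q);print(k,f,q.round(0),round(e,5))
tgt(w[1],zt,yt);print(w[2:],zt,yt)
E
```

```text
0 0.25 [-57.  12. -20. -85. -98.  32.] 0.0
0 0.5 [-56.   9. -27. -91. -89.  36.] 0.0
0 0.75 [-54.   8. -34. -99. -80.  43.] 0.0
0 1 [ -52.    8.  -42. -111.  -74.   53.] 0.0
1 0.25 [ -51.   16.  -45. -114.  -77.   64.] 0.0
1 0.5 [ -50.   25.  -47. -117.  -82.   74.] 0.0
1 0.75 [ -49.   34.  -48. -119.  -86.   83.] 0.0
1 1 [ -47.   43.  -48. -121.  -91.   91.] 0.0
2 0.25 [ -45.   43.  -48. -122.  -90.   90.] 0.0
2 0.5 [ -44.   42.  -47. -124.  -90.   89.] 0.0
2 0.75 [ -43.   42.  -46. -125.  -89.   88.] 0.0
2 1 [ -41.   42.  -45. -126.  -88.   87.] 0.0
shift [ 78.2  11.1 117.1] turn [ 0.713 -0.003 -0.001] rows 4.8
[array([ 0.45412286, -0.0669709 ,  0.155     ]), array([ 0.49616199, -0.05793144,  0.155     ])] [0.9776541  0.21022002 0.        ] [-0.21022002  0.9776541   0.        ]
```

```bash
python3 -m pendant '[[[78,11,117],[0.713,-0.003,0]],[[78,11,117],[0.713,-0.003,0]],[[78,11,117],[0.713,-0.003,0]],[[78,11,117],[0.713,-0.003,0]],[[78,11,117],[0.713,-0.003,0]],[[78,11,117],[0.713,-0.003,0]]]' 0
python3 - <<'E'
from h import *; from fit import *
log();tgt(pt(.095,.155),zt,yt)
E
```

```text
time_s: 3.5
tcp_pos: [0.4195, -0.0979, 0.3014]
ee_rot: [[0.0, -0.215, 0.977], [-0.002, 0.977, 0.215], [-1.0, -0.002, -0.0]]
wrist_force: [-0.8, 0.1, 0.4]
gripper_width: 0.004
gripper_force: 0.0
3.5 [ -51.7     7.71  -42.11 -110.33  -73.62   52.9 ] [ 0.4195 -0.0979  0.3014] 
 [[ 0.    -0.215  0.977]
 [-0.002  0.977  0.215]
 [-1.    -0.002 -0.   ]] [-0.75  0.14  0.36] 0.0038861378230402874
shift [146.3  23.   40.5] turn [ 0.005 -0.     0.002] rows 3.1
```

```bash
python3 -m pendant '[[[50,23,15],[0,0,0]],[[95,23,30],[0,0,0]],[[130,23,40],[0,0,0]],[[146,23,40],[0,0,0]],[[146,23,40],[0,0,0]]]' 0
python3 - <<'E'
from h import *; from fit import *
log();tgt(pt(.052,.153),zt,yt)
T=cam("top");S=cam("side")
a=cv2.resize(T["im"][230:330,300:400],None,fx=4,fy=4,interpolation=cv2.INTER_CUBIC)
b=cv2.resize(S["im"][190:310,310:410],None,fx=4,fy=4,interpolation=cv2.INTER_CUBIC)
o=np.zeros((480,800,3),np.uint8);o[:400,:400]=a;o[:480,400:]=b
cv2.imwrite("pics/z1.png",o[:,:,::-1])
p=np.r_[r.sense()["tcp_pos"]]+.07*r.sense()["ee_rot"][:,2]
print("tip",p.round(4),(proj(T,p)-[300,230])*4,(proj(S,p)-[310,190])*4+[400,0])
E
```

```text
time_s: 4.0
tcp_pos: [0.4563, -0.0699, 0.1504]
ee_rot: [[-0.004, -0.218, 0.976], [0.004, 0.976, 0.218], [-1.0, 0.005, -0.003]]
wrist_force: [0.3, 0.9, -0.6]
gripper_width: 0.005
gripper_force: 0.0
4.0 [ -46.86   43.6   -47.68 -120.56  -90.48   90.8 ] [ 0.4563 -0.0699  0.1504] 
 [[-0.004 -0.218  0.976]
 [ 0.004  0.976  0.218]
 [-1.     0.005 -0.003]] [ 0.25  0.88 -0.57] 0.004638750407484588
shift [-2.7  3.  41.5] turn [ 0.008 -0.003 -0.005] rows 0.8
tip [ 0.524  -0.0544  0.1557] [225.36336015 166.39168316] [649.27323374 145.89163756]
```

View pics/z1.png

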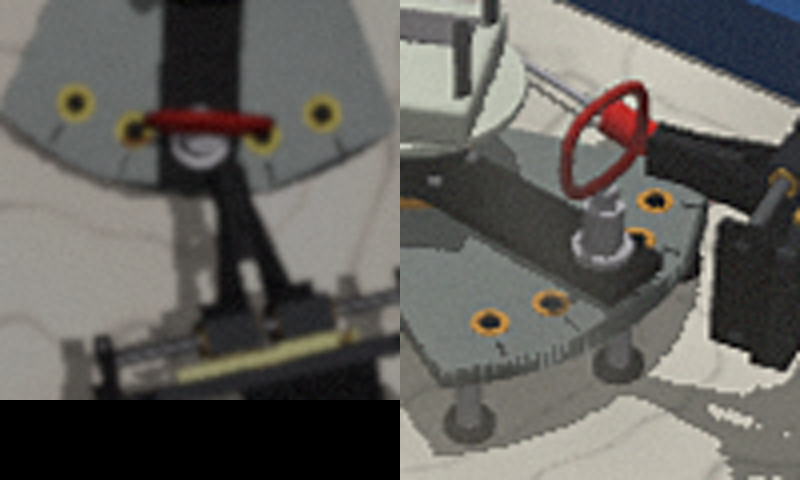

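The closed fingertips are at top-crop (225,170), just in front of the ring bar, which spans (148–272, 121). In the side view the tip is level with the ring's opening. I'll take a settled reading, then insert.

```bash
python3 - <<'E'
from h import *; from fit import *
log();tgt(pt(.052,.153),zt,yt)
E
```

```text
4.1 [ -46.9    42.79  -47.84 -120.6   -90.48   90.8 ] [ 0.4556 -0.0696  0.1555] 
 [[ 0.004 -0.216  0.976]
 [-0.004  0.976  0.216]
 [-1.    -0.004  0.003]] [ 0.15 -0.34  0.35] 0.00248451437412481
shift [ 2.7  2.6 42.1] turn [0.006 0.003 0.004] rows 0.8
```

```bash
python3 -m pendant '[[[2,2,10],[0,0,0]],[[2,2,20],[0,0,0]],[[2,2,30],[0,0,0]],[[2,2,38],[0,0,0]],[[2,2,43],[0,0,0]],[[2,2,43],[0,0,0]],[[2,2,43],[0,0,0]]]' 0
python3 - <<'E'
from h import *; from fit import *
log();tgt(pt(.052,.153),zt,yt)
T=cam("top");S=cam("side")
a=cv2.resize(T["im"][230:330,300:400],None,fx=4,fy=4,interpolation=cv2.INTER_CUBIC)
b=cv2.resize(S["im"][190:310,310:410],None,fx=4,fy=4,interpolation=cv2.INTER_CUBIC)
o=np.zeros((480,800,3),np.uint8);o[:400,:400]=a;o[:480,400:]=b
cv2.imwrite("pics/z2.png",o[:,:,::-1])
E
```

```text
time_s: 4.8
tcp_pos: [0.4967, -0.0577, 0.1537]
ee_rot: [[0.002, -0.215, 0.977], [-0.005, 0.977, 0.215], [-1.0, -0.005, 0.001]]
wrist_force: [0.1, -0.3, 1.0]
gripper_width: 0.005
gripper_force: 0.0
4.8 [ -41.42   41.8   -45.04 -126.12  -88.2    87.73] [ 0.4967 -0.0577  0.1537] 
 [[ 0.002 -0.215  0.977]
 [-0.005  0.977  0.215]
 [-1.    -0.005  0.001]] [ 0.09 -0.3   1.02] 0.005185744347340812
shift [ 0.7 -0.1 -0.5] turn [0.005 0.001 0.005] rows 0.0
```

View pics/z2.png

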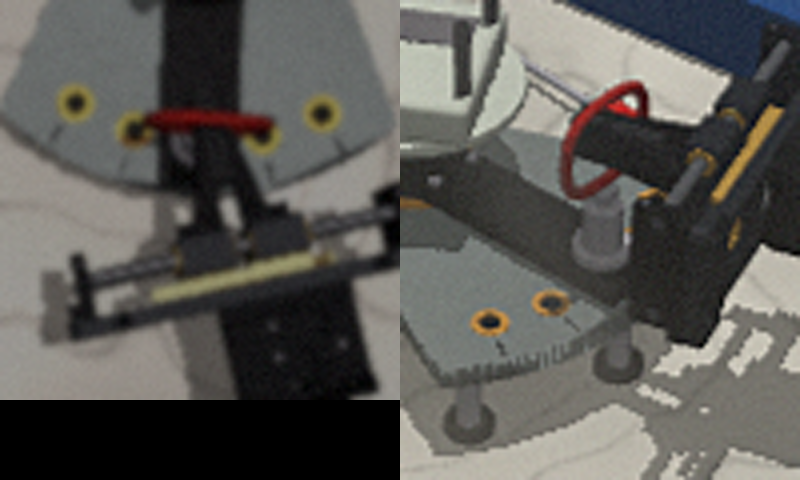

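The fingers now pass through the ring, with the red bar crossing the black finger at top-crop (210,120) and side-crop (600,130). No contact force. Lifting slowly to find contact.

```bash
python3 -m pendant '[[[-3,0,0],[0,0,0]],[[-6,0,0],[0,0,0]],[[-8,0,0],[0,0,0]],[[-8,0,0],[0,0,0]]]' 0; python3 -m pendant '[[[-1,0,0],[0,0,0]],[[-2,0,0],[0,0,0]],[[-2,0,0],[0,0,0]]]' 0;python3 -m pendant '[[[-1,0,0],[0,0,0]],[[-2,0,0],[0,0,0]],[[-2,0,0],[0,0,0]]]' 0
```

```text
time_s: 5.3
tcp_pos: [0.4967, -0.058, 0.1621]
ee_rot: [[0.003, -0.214, 0.977], [-0.005, 0.977, 0.214], [-1.0, -0.005, 0.002]]
wrist_force: [-0.2, -0.0, -0.2]
gripper_width: 0.006
gripper_force: 0.0
time_s: 5.6
tcp_pos: [0.4968, -0.0579, 0.1635]
ee_rot: [[0.001, -0.214, 0.977], [-0.005, 0.977, 0.214], [-1.0, -0.005, 0.0]]
wrist_force: [-0.2, -0.4, -0.4]
gripper_width: 0.008
gripper_force: 0.4
time_s: 5.9
tcp_pos: [0.4966, -0.0579, 0.1642]
ee_rot: [[-0.003, -0.214, 0.977], [-0.005, 0.977, 0.214], [-1.0, -0.004, -0.004]]
wrist_force: [0.3, -0.1, -8.5]
gripper_width: 0.005
gripper_force: 4.2
```

```bash
python3 -m pendant '[[[-2,0,0],[0,0,0]],[[-4,0,0],[0,0,0]],[[-6,0,0],[0,0,0]],[[-8,0,0],[0,0,0]],[[-8,0,0],[0,0,0]]]' 0; python3 -m pendant '[[[-2,0,0],[0,0,0]],[[-4,0,0],[0,0,0]],[[-6,0,0],[0,0,0]],[[-7,0,0],[0,0,0]],[[-7,0,0],[0,0,0]]]' 0
python3 - <<'E'
from h import *; from fit import *
log()
T=cam("top");S=cam("side")
a=cv2.resize(T["im"][230:330,300:400],None,fx=4,fy=4,interpolation=cv2.INTER_CUBIC)
b=cv2.resize(S["im"][190:310,310:410],None,fx=4,fy=4,interpolation=cv2.INTER_CUBIC)
o=np.zeros((480,800,3),np.uint8);o[:400,:400]=a;o[:480,400:]=b
cv2.imwrite("pics/z3.png",o[:,:,::-1])
d=np.array([.14*(1-np.cos(.2618)),-.14*np.sin(.2618)]);c,s=np.cos(yaw),np.sin(yaw)
w=np.array([c*d[0]-s*d[1],s*d[0]+c*d[1],0]);print("swing world",w,"tool mm",r.sense()["ee_rot"].T@w*1000)
E
```

```text
time_s: 6.4
tcp_pos: [0.4967, -0.0579, 0.1736]
ee_rot: [[0.001, -0.214, 0.977], [-0.005, 0.977, 0.214], [-1.0, -0.005, 0.0]]
wrist_force: [0.6, -0.9, -10.4]
gripper_width: 0.006
gripper_force: 5.3
time_s: 6.9
tcp_pos: [0.4967, -0.0578, 0.1806]
ee_rot: [[0.002, -0.214, 0.977], [-0.005, 0.977, 0.214], [-1.0, -0.005, 0.001]]
wrist_force: [0.2, -1.5, -13.1]
gripper_width: 0.008
gripper_force: 6.0
6.9 [ -41.34   36.04  -44.91 -125.95  -84.7    82.97] [ 0.4967 -0.0578  0.1806] 
 [[ 0.002 -0.214  0.977]
 [-0.005  0.977  0.214]
 [-1.    -0.005  0.001]] [  0.23  -1.52 -13.07] 0.007862468267898782
swing world [ 0.00295346 -0.03642789  0.        ] tool mm [  0.16970793 -36.21413235  -4.9215483 ]
```

View pics/z3.png

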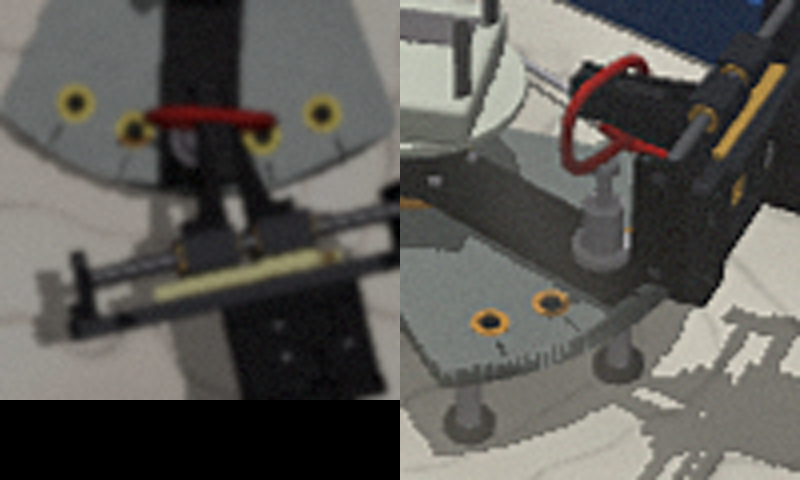

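Ring up about 17 mm (side-crop ring bottom went from about y=195 to 170), force 13 N, below the stop. Now the swing.

```bash
python3 -m pendant '[[[0,-3,-0.8],[0,0,0]],[[0,-6,-1.4],[0,0,0]],[[0,-9,-2.1],[0,0,0]],[[0,-12,-2.7],[0,0,0]],[[0,-15,-3.1],[0,0,0]],[[0,-18,-3.6],[0,0,0]],[[0,-21,-3.9],[0,0,0]],[[0,-24,-4.2],[0,0,0]],[[0,-27,-4.5],[0,0,0]],[[0,-30,-4.6],[0,0,0]]]' 0
python3 - <<'E'
from h import *; from fit import *
log()
T=cam("top");S=cam("side")
a=cv2.resize(T["im"][90:290,290:410],None,fx=3,fy=3,interpolation=cv2.INTER_CUBIC)
b=cv2.resize(S["im"][190:310,310:410],None,fx=4,fy=4,interpolation=cv2.INTER_CUBIC)
o=np.zeros((600,800,3),np.uint8);o[:,:360]=a;o[:480,400:]=b
cv2.imwrite("pics/z4.png",o[:,:,::-1])
for g in(0,10,12,13,14,15):
    t=yaw+np.radians(g);p=np.r_[piv+.155*np.array([np.cos(t),np.sin(t)]),.17];e=np.r_[piv-.14*np.array([np.cos(t),np.sin(t)]),.1935]
    print(g,((proj(T,p)-[290,90])*3).round(1),"side ball",proj(S,p).round(1),"ring top",((proj(T,e)-[290,90])*3).round(1))
for n,C in(("top",T),("side",S)):
    h=cv2.cvtColor(C["im"],cv2.COLOR_RGB2HSV);m=cv2.inRange(h,(5,170,90),(14,255,255));m[:, :230]=0;m[190:]=0;
    k,l,st,ce=cv2.connectedComponentsWithStats(m);i=1+st[1:,4].argmax();print(n,ce[i].round(2),st[i],((ce[i]-[290,90])*3).round(1))
E
```

```text
time_s: 8.0
tcp_pos: [0.4986, -0.0883, 0.1807]
ee_rot: [[0.002, -0.215, 0.977], [-0.004, 0.977, 0.215], [-1.0, -0.005, 0.001]]
wrist_force: [1.6, 2.9, -12.2]
gripper_width: 0.01
gripper_force: 6.1
8.0 [ -44.17   35.32  -41.93 -122.8   -83.07   79.58] [ 0.4986 -0.0883  0.1807] 
 [[ 0.002 -0.215  0.977]
 [-0.004  0.977  0.215]
 [-1.    -0.005  0.001]] [  1.55   2.92 -12.24] 0.009826668494059948
0 [204.3  98.8] side ball [264.8 168.9] ring top [191.3 505.8]
10 [166.5 100.2] side ball [257.  173.9] ring top [227.6 504.3]
12 [159.  101.3] side ball [255.6 175. ] ring top [234.8 503.3]
13 [155.3 101.9] side ball [254.9 175.5] ring top [238.3 502.6]
14 [151.6 102.6] side ball [254.2 176.1] ring top [241.9 502. ]
15 [147.9 103.3] side ball [253.6 176.6] ring top [245.4 501.2]
top [341.31 123.02] [332 114  20  19 295] [153.9  99.1]
side [254.69 173.66] [246 167  19  15 209] [-105.9  251. ]
```

View pics/z4.png

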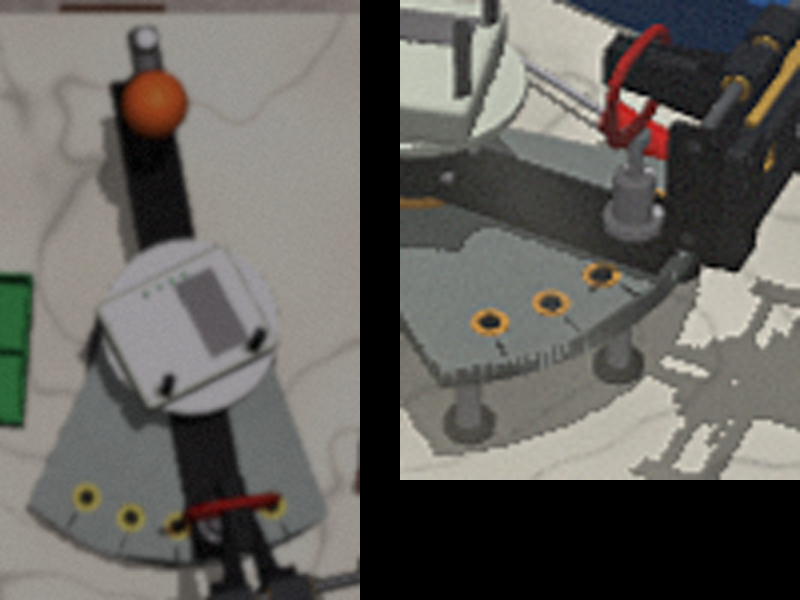

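The arm has followed the finger: ball at (155,103), ring at (235,505), index plate holes visible at (87,497), (130,518), (177,525), (271,503). Now I'll refine the angle against the start picture.

```bash
cat >> h.py <<'E'
piv=np.array([.6868,-.0539]);yaw=-.050
def ballang():
    out=[]
    from scipy.optimize import minimize_scalar
    for n in("top","side"):
        C=cam(n);o=[]
        for im in(cv2.imread(f"pics/{n}0.png")[:,:,::-1],C["im"]):
            h=cv2.cvtColor(np.ascontiguousarray(im),cv2.COLOR_RGB2HSV);m=cv2.inRange(h,(5,170,90),(14,255,255));m[:,:230]=0;m[190:]=0
            k,l,st,ce=cv2.connectedComponentsWithStats(m);i=1+st[1:,4].argmax();o.append(ce[i])
        f=lambda g:proj(C,np.r_[piv+.155*np.array([np.cos(yaw+g),np.sin(yaw+g)]),.165])
        d=o[1]-o[0];s=minimize_scalar(lambda g:np.sum((f(g)-f(0)-d)**2),bounds=(-.6,.6),method="bounded");out.append((n,d.round(2),np.degrees(s.x).round(2)))
    print(out)
E
python3 -c "
from h import *
ballang();print(r.sense()['tcp_pos'],r.sense()['wrist_force'])"
```

```text
[('top', array([-15.92,   1.18]), np.float64(12.75)), ('side', array([-9.48,  5.81]), np.float64(12.04))]
[ 0.49884948 -0.08859878  0.18074642] [  0.44246899  -0.13149354 -12.34169793]
```

```bash
python3 -m pendant '[[[0,-2,-0.1],[0,0,0]],[[0,-4,-0.2],[0,0,0]],[[0,-5.8,-0.2],[0,0,0]],[[0,-5.8,-0.2],[0,0,0]],[[0,-5.8,-0.2],[0,0,0]]]' 0
python3 -c "
from h import *
ballang();ballang();print(r.sense()['tcp_pos'],r.sense()['wrist_force'])"
```

```text
time_s: 8.7
tcp_pos: [0.4998, -0.094, 0.1808]
ee_rot: [[0.002, -0.214, 0.977], [-0.005, 0.977, 0.214], [-1.0, -0.005, 0.001]]
wrist_force: [1.4, 1.0, -12.0]
gripper_width: 0.006
gripper_force: 6.1
[('top', array([-18.52,   1.64]), np.float64(14.86)), ('side', array([-10.8 ,   6.85]), np.float64(13.96))]
[('top', array([-18.57,   1.64]), np.float64(14.89)), ('side', array([-10.85,   6.69]), np.float64(13.88))]
[ 0.49976054 -0.09396769  0.1807421 ] [  1.20860885   0.0404775  -11.80818953]
```

```bash
python3 -m pendant '[[[2,-0.3,0],[0,0,0]],[[4,-0.3,0],[0,0,0]],[[6,-0.3,0],[0,0,0]],[[8,-0.3,0],[0,0,0]],[[10,-0.3,0],[0,0,0]],[[10,-0.3,0],[0,0,0]]]' 0
python3 -m pendant '[[[2,0,0],[0,0,0]],[[4,0,0],[0,0,0]],[[5,0,0],[0,0,0]],[[5,0,0],[0,0,0]]]' 0
python3 -c "
from h import *
ballang()"
```

```text
time_s: 9.5
tcp_pos: [0.4998, -0.0942, 0.1706]
ee_rot: [[0.002, -0.214, 0.977], [-0.004, 0.977, 0.214], [-1.0, -0.004, 0.001]]
wrist_force: [1.4, 2.5, -9.6]
gripper_width: 0.007
gripper_force: 5.1
time_s: 9.9
tcp_pos: [0.4999, -0.0943, 0.1657]
ee_rot: [[0.002, -0.214, 0.977], [-0.004, 0.977, 0.214], [-1.0, -0.005, 0.002]]
wrist_force: [0.7, 1.8, -8.6]
gripper_width: 0.007
gripper_force: 4.6
[('top', array([-18.68,   1.72]), np.float64(15.0)), ('side', array([-10.85,   6.84]), np.float64(13.99))]
```

The pin is going into the hole: spring force is still present at 2 mm lift. Lowering fully clear.

```bash
python3 -m pendant '[[[2,0,0],[0,0,0]],[[4,0,0],[0,0,0]],[[7,0,0],[0,0,0]],[[10,0,0],[0,0,0]],[[11,0,0],[0,0,0]],[[11,0,0],[0,0,0]]]' 0
python3 - <<'E'
from h import *
ballang()
S=cam("side");T=cam("top")
a=cv2.resize(T["im"][90:290,290:410],None,fx=3,fy=3,interpolation=cv2.INTER_CUBIC)
b=cv2.resize(S["im"][190:310,310:410],None,fx=4,fy=4,interpolation=cv2.INTER_CUBIC)
o=np.zeros((600,800,3),np.uint8);o[:,:360]=a;o[:480,400:]=b
cv2.imwrite("pics/z5.png",o[:,:,::-1])
E
```

```text
time_s: 10.6
tcp_pos: [0.5, -0.0946, 0.1551]
ee_rot: [[0.004, -0.214, 0.977], [-0.004, 0.977, 0.214], [-1.0, -0.005, 0.003]]
wrist_force: [0.5, -0.3, -0.2]
gripper_width: 0.007
gripper_force: 0.0
[('top', array([-18.67,   1.64]), np.float64(14.98)), ('side', array([-10.82,   6.92]), np.float64(14.03))]
```

View pics/z5.png

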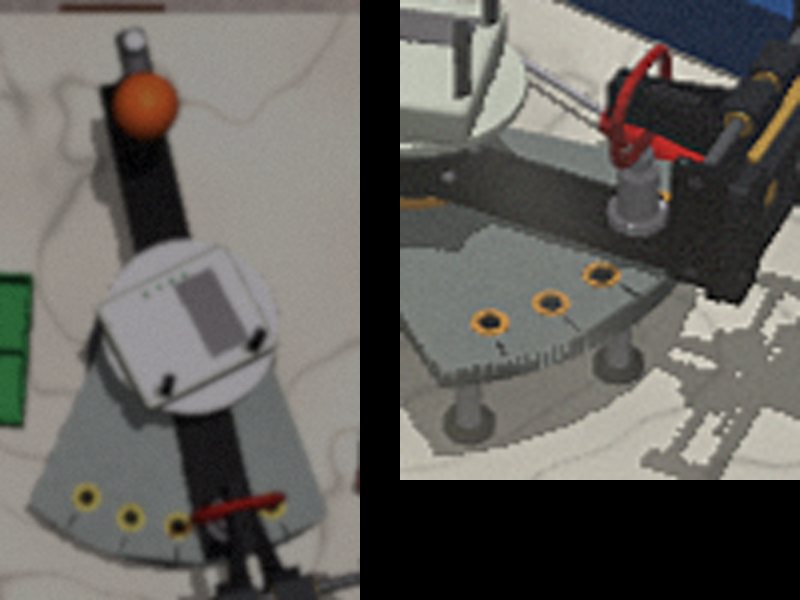

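The ring is down on its housing again (side-crop (630,160)) and the force is zero. The ball is at (146,104) in the top crop, about 15°. Withdrawing straight back.

```bash
python3 -m pendant '[[[0,0,-6],[0,0,0]],[[0,0,-14],[0,0,0]],[[0,0,-26],[0,0,0]],[[0,0,-40],[0,0,0]],[[0,0,-52],[0,0,0]],[[0,0,-60],[0,0,0]],[[0,0,-60],[0,0,0]]]' 0
python3 - <<'E'
from h import *
ballang();log()
S=cam("side");T=cam("top")
a=cv2.resize(T["im"][90:290,290:410],None,fx=3,fy=3,interpolation=cv2.INTER_CUBIC)
b=cv2.resize(S["im"][190:310,310:410],None,fx=4,fy=4,interpolation=cv2.INTER_CUBIC)
o=np.zeros((600,800,3),np.uint8);o[:,:360]=a;o[:480,400:]=b
cv2.imwrite("pics/z6.png",o[:,:,::-1])
t=yaw+.2618
for l in(0,.01):
  for dz in(.1785,.1255): print(l,dz,((proj(S,np.r_[piv-.14*np.array([np.cos(t),np.sin(t)]),dz+l])-[310,190])*4+[400,0]).round(0))
E
```

```text
time_s: 11.5
tcp_pos: [0.4405, -0.1077, 0.1546]
ee_rot: [[0.001, -0.213, 0.977], [-0.003, 0.977, 0.213], [-1.0, -0.004, 0.001]]
wrist_force: [0.9, 0.5, -0.1]
gripper_width: 0.007
gripper_force: 0.0
[('top', array([-18.66,   1.73]), np.float64(14.98)), ('side', array([-11.01,   6.8 ]), np.float64(14.11))]
11.6 [ -52.14   41.54  -45.33 -115.51  -88.72   87.45] [ 0.4413 -0.1075  0.1547] 
 [[ 0.002 -0.213  0.977]
 [-0.004  0.977  0.213]
 [-1.    -0.005  0.001]] [ 0.34 -0.24 -0.04] 0.006354503148134711
0 0.1785 [644.  67.]
0 0.1255 [640. 147.]
0.01 0.1785 [644.  51.]
0.01 0.1255 [641. 132.]
```

View pics/z6.png

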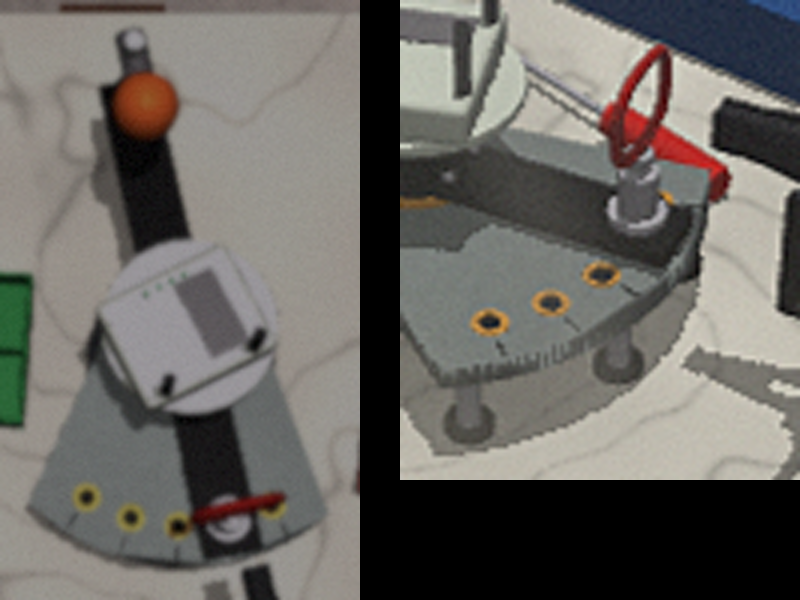

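The finger is clear of the ring and the arm is at about 15°. The ring's centre in the side crop, about (641,105), matches the prediction for a home pin (about 107); riding on the plate would put it at about 91. The device is unmoved. Handing in.

```bash
python3 -c "
from station import r
print(r.finish_job())"
```

```text
the job is handed in; nothing more can be done
None
```

The probe arm is one index hole closer to the metal plane (+15°), with the pin fully home, the fingers withdrawn, the device where it was, and the job handed in at about 12 s.

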